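# Hold the short centrifuge tube slanted over the viewing panel

## Robot

A 6-joint arm with a two-finger parallel gripper is mounted at the origin on the work surface. World frame = base frame: x ahead of the robot, y to its left, z up, the work surface at z = 0. Lengths are in m, angles in rad, forces in N, time in s.
With the tool pointing down it reaches from about 0.375 to 0.9 m from the base axis. Payload 3.1 kg.
Tool frame: the origin (TCP) lies on the centre line of the jaws, within the pads' length; the fingertips stand 22 mm ahead of it and the grasp point (between the pads) lies 3 mm ahead of it; z points along the fingers, y is the line along which they close (so a half turn about z gives the same grasp; the last joint's range is limited). The gripper opens to 85 mm and grips with 20 to 120 N. Pads are 22 mm wide; open, the fingers measure 114 mm over their backs; the gripper's body (76 mm by 85 mm) begins 54 mm behind the grasp point. The pads swing forward as they close: fully open they stand 13 mm farther back than shut.
Start: joints at [1.161, 0.527, 1.433, -0, 1.181, -0.178], TCP at [0.143, 0.608, 0.253] pointing down, gripper open.
Joint ranges: [-3.08, 3.08], [-0.75, 2.2], [0.22, 2.44], [-1.43, 4.57], [0, 2.65], [-2.85, 2.85]. Speed limits (rad/s): [2.79, 2.79, 3.14, 3.14, 3.14, 3.14].

## Interface

Orientations are given as a unit quaternion [x, y, z, w].
In Python, from station import manip, viewer, ticket gives the robot as it stands (manip), with the cameras (viewer) and the job (ticket).
- The arm moves only by the tool drive_effector, called after "Emit:" by a JSON object that holds its "op" and its "data". Schema: {"type":"object","properties":{"deltas":{"type":"array","items":{"type":"array","items":{"type":"number"},"minItems":5,"maxItems":5},"minItems":1,"maxItems":20},"force":{"type":"number"},"only":{"type":"string"},"quiet":{"type":"boolean"},"lines":{"type":"string"}},"required":["deltas"],"additionalProperties":false}. deltas is a list of rows, 1 to 20 of them, each of 5 numbers: dx, dy, dz in shares of 1 m (1.0 is 1 m), then a turn about the tool's z in parts of the range, where 1.0 means 180 degrees, then the opening from 0.0 (shut) to 1.0 (fully open); each row is the pose to reach, as a shift and turn from the pose commanded when the call began, along the tool's axes at that moment; what a row does not reach only later rows make up. A row lasts 1/10 s, in which the tool goes at most 0.05 m and 0.15 rad, less where a joint would pass 70% of its speed; a pose out of reach is approached as far as the arm can. The fingers move at their own pace and stop on an object; force is the grip in N (left out, the last holds). Time passes only in rows, so rows that do not move let the fingers close. The tool returns the time, the measured TCP pose, the force, the opening and the grip force at its end. only (a regular expression) keeps the lines of the reply that match it, lines (a string "A,B") keeps lines A to B, and quiet returns only ok. Shift and turn numbers lie between -1 and 1, and a call with a number outside is refused. Input that does not fit is refused with a message, and nothing moves.
- manip.sense(): the state, without advancing time (a new reading comes with each control period).
- viewer.snapshot(name): name is "side" or "top" or "wrist"; returns a dict with "pixels" (400x640x3 uint8, red, green, blue), "range_z" (400x640 float32, m along the optical axis (not along the pixel's ray), 0 where there is no reading), "fov_y" (degrees; the focal length in pixels is half the picture's height over the tangent of half this angle, whatever the lens; pixels are square), "cx", "cy" (the principal point, pixels), "R" (3x3) and "t" (3): a world point X has camera coordinates R X + t; the wrist camera has in their place "hand_eye" (4x4, takes a point from camera to tool coordinates, whose origin is the TCP and whose axes are the flange's). Camera axes: x right, y down, z forward; pixel columns grow to the right and rows downward; lengths in m; the calibration is good to about 2 mm. A picture is of the moment at which its call begins: read the wrist's pose just before it.
- ticket.sign_off(): hands the job in; it is judged then, once.
The state is a dict: "t": time; "q": joint angles; "qd": joint speeds; "tau": joint torques, N m; "tcp_pos": TCP position; "tool_rot": TCP orientation; "force": force on the tool from outside, world axes, zero at the start; "ft_torque": the same for the moment, N m; "finger_gap": opening from 0.0 (shut) to 1.0 (fully open); "gripper_force": force on a finger pad.
Only numpy, scipy, OpenCV 4.12 (cv2) and the standard library are available. Lean on these libraries where they do the work, as an engineer would, in place of code of your own. Each camera call takes 0.05 s, during which the arm holds its last target. There are 200 camera calls.

## Task

Draw the shorter of the two green-capped centrifuge tubes up out of its well in the carousel and carry it over to the white viewing panel, so that the pellet in its tip can be looked at: slant it about 45 degrees, cap end up, with the middle of the tube over the middle of the panel and its tip some 5 to 10 cm above it. Do not put it down: finish while holding the tube still like that. Do not touch the panel with it, and leave the other tubes in their wells and everything else on the counter where it is.

Things in the scene. Friction and masses are not known exactly. Their poses are not given: they have to be found in the camera images.
- short_tube: the shorter green-capped centrifuge tube: clear, 17 mm in diameter, conical tip with a white pellet, green screw cap 22 mm in diameter and 22 mm high; 98 mm long in all, about 20 g. Origin at its tip, +z along the tube to the cap. Stands loosely upright in a well (leans up to 4 degrees), tip 35 mm and cap top 133 mm above the counter; lifting it 50 mm frees it
- short_cap (a point): centre of the short tube's cap, 87 mm from the tip along +z; axes as the tube's
- short_mid (a point): middle of the short tube, on its axis, 49 mm from the tip; axes as the tube's
- tall_tube: the taller green-capped centrifuge tube, same shape, cap and diameter, 125 mm long (top at 160 mm above the counter), loose in another well. Origin at its tip, +z towards its cap. To be left alone
- glass_tube_a: plain glass test tube 17 mm in diameter with black rubber stopper 19 mm in diameter, 119 mm long in all (top at 154 mm above the counter), loose in a well. Origin at its bottom end, +z up the tube. To be left alone
- glass_tube_b: second glass test tube, just like glass_tube_a, in another well. To be left alone
- carousel: steel carousel, fixed foot; origin on the counter at its axis. Its rotor turns about the vertical with light friction: disc 208 mm across, top at 35 mm, with twelve tubular wells (inner diameter 20, outer 25 mm, rims at 85 mm) on a circle of 80 mm radius, and a central knob 32 mm across, 105 mm high. Four wells, a quarter turn (113 mm) apart, hold tubes
- panel: flat viewing panel with white face in an aluminium frame, 140 mm along its x, 180 mm along its y, 14 mm high, fixed to the counter. Origin at the centre of its underside, z up
- beaker: squat clear glass beaker, 75 mm across the rim, 80 mm high, standing loose on the counter; origin at the centre of its underside. To be left alone
- stopper: loose black rubber stopper, tapered, 34 mm across the top, 28 mm high, standing on the counter; origin at the centre of its underside. To be left alone
- tube_holder: chrome wire test tube holder lying on the counter, about 185 mm long along its x, 30 mm wide, 10 mm high; origin under its middle. To be left alone
- timer: small white bench timer lying on the counter, 50 x 70 x 22 mm; origin at the centre of its underside. To be left alone

How it is judged:
On the way:
1. the short tube is drawn clear of its well, its tip above the well rims, in the fingers (height (world z) of short_tube above 0.087 m and contact force between short_tube and the fingers above 0.3 N), for 0.1 s.
At the end, for the whole second after the job is handed in: The short tube is held still in the fingers (slower than 30 mm/s), touching neither panel nor carousel, its axis 30 to 60 degrees from upright with the cap end up, its middle within 40 mm horizontally of the panel's centre, its tip 20 to 180 mm above the panel's face (angle between short_tube's own z axis and vertical between 0.5236 and 1.0472 rad and horizontal distance between short_mid and panel below 0.04 m and height (world z) of short_tube between 0.034 and 0.194 m and contact force between short_tube and the fingers above 0.3 N and linear speed of short_tube below 0.03 m/s and contact force between short_tube and panel below 0.1 N and contact force between short_tube and carousel below 0.1 N); the arm keeps its last pose, push and grip.
It fails at once if the short tube strikes the viewing panel (contact force between short_tube and panel above 1 N).
It fails at once if another tube is shifted by more than 30 mm or tipped over (distance of any of tall_tube, glass_tube_a, glass_tube_b from where it was at the start of the episode above 0.03 m or angle between any of tall_tube, glass_tube_a, glass_tube_b's own z axis and vertical above 0.5 rad).
It fails at once if the beaker, rubber stopper, tube holder or timer is shifted by more than 30 mm or knocked over (distance of any of beaker, stopper, tube_holder, timer from where it was at the start of the episode above 0.03 m or angle between any of beaker, stopper, tube_holder, timer's own z axis and vertical above 0.5 rad).
It also fails if it takes over 34 s, if anything falls off the work surface, if the arm or the gripper's body presses on something with over 40 N, if the wrist force passes 120 N, or if a joint passes its speed limit or range.

## Working session

There is one attempt and no reset: what is moved stays moved. The work goes in short steps, Python scripts to look and compute and a tool call to move; the robot and the scene stay as the last step left them, time stands still between calls to the robot, and variables do not carry over. Pictures are saved under pics/ and viewed, at most 10 in all, crops included, and the job is handed in when it is done.

```bash
mkdir -p pics; ls; python3 - <<'E'
from station import manip, viewer, ticket
import cv2,numpy as np
for n in ("side","top"):
    s=viewer.snapshot(n); cv2.imwrite(f"pics/{n}0.png",s["pixels"][:,:,::-1]); np.savez(f"{n}0.npz",**s)
    print(n,s["fov_y"],s["cx"],s["cy"],np.round(s["R"],3).tolist(),np.round(s["t"],3))
st=manip.sense();print(st["tcp_pos"],st["tool_rot"],st["t"])
E
```

```text
pics
station.py
side 48.96444012944493 318.7587994206174 198.98917202616698 [[-0.984, -0.18, 0.013], [-0.107, 0.522, -0.846], [0.146, -0.834, -0.532]] [0.546 0.188 1.157]
top 47.646674539132235 326.25253192077815 196.1789955657058 [[0.013, -1.0, -0.005], [-0.986, -0.012, -0.167], [0.166, 0.007, -0.986]] [-0.106  0.583  1.396]
[0.14269065 0.60787364 0.25243077] [ 1.15135165e-01  9.93349351e-01 -9.37389382e-04 -2.87488078e-04] 0.1
```

View pics/side0.png

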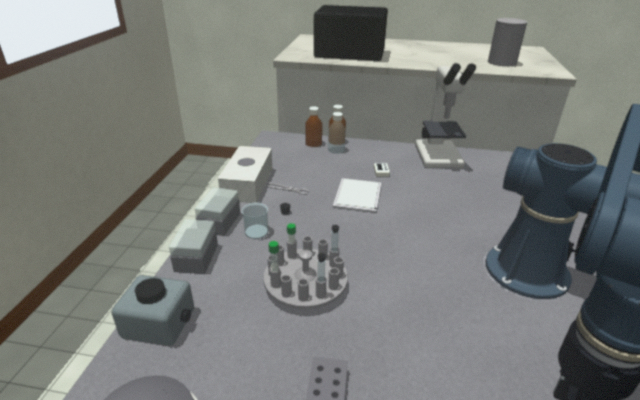

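View pics/top0.png

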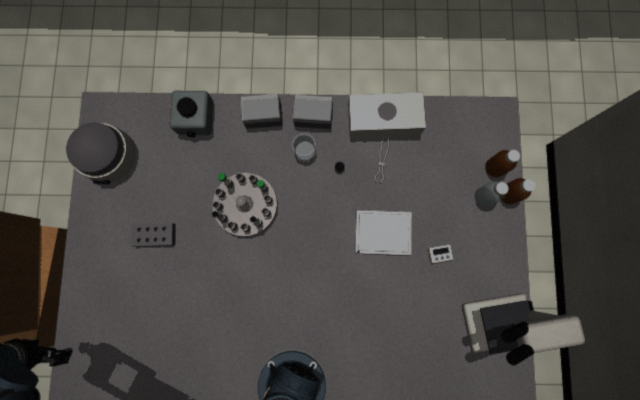

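Side view: green caps near (274,246) and (291,229). Top view: caps near (222,177) and (261,184), panel centre about (384,233). I'll enlarge both views for exact pixels.

```bash
cat > h.py <<'E'
import numpy as np
def load(n):
    s=dict(np.load(n)); s["f"]=200/np.tan(np.radians(float(s["fov_y"]))/2); return s
def ray(s,u,v):
    d=np.array([(u-s["cx"])/s["f"],(v-s["cy"])/s["f"],1.]); return -s["R"].T@s["t"], s["R"].T@d
def tri(a,pa,b,pb):
    (o1,d1),(o2,d2)=ray(a,*pa),ray(b,*pb)
    k=np.linalg.lstsq(np.c_[d1,-d2],o2-o1,rcond=None)[0]
    p,q=o1+k[0]*d1,o2+k[1]*d2
    return (p+q)/2,np.linalg.norm(p-q)
def plane(s,u,v,z):
    o,d=ray(s,u,v); return o+d*(z-o[2])/d[2]
E
python3 - <<'E'
from h import *; import cv2
a,b=load("side0.npz"),load("top0.npz")
cs=a["pixels"][215:315,250:370]; ct=b["pixels"][160:245,200:290]
A=cv2.resize(cs[:,:,::-1],None,fx=3.3,fy=3.3,interpolation=3);B=cv2.resize(ct[:,:,::-1],None,fx=4.4,fy=4.4,interpolation=3)
H=max(A.shape[0],B.shape[0]);P=lambda i:cv2.copyMakeBorder(i,0,H-i.shape[0],0,0,0)
cv2.imwrite("pics/c1.png",np.hstack([P(A),P(B)]))
c={}
for n,s in(("s",a),("t",b)):
    p=s["pixels"].astype(int);m=((p[...,1]>p[...,0]+40)&(p[...,1]>p[...,2]+25)).astype(np.uint8)
    k,_,st,ce=cv2.connectedComponentsWithStats(m)
    c[n]=[ce[i] for i in range(1,k) if st[i,4]>8]; print(n,[(ce[i].round(1).tolist(),st[i].tolist()) for i in range(1,k) if st[i,4]>8])
for i in c["s"]:
  for j in c["t"]: print(i.round(1),j.round(1),[x.round(4) for x in tri(a,i,b,j)])
print([plane(b,u,v,.014).round(3).tolist() for u,v in((357,211),(411,211),(412,254),(356,252))], plane(a,358,194.5,.014))
E
```

```text
s [([290.8, 226.0], [287, 223, 9, 7, 49]), ([272.8, 244.1], [269, 241, 9, 8, 59])]
t [([221.0, 176.1], [218, 173, 7, 7, 36]), ([260.0, 183.0], [257, 180, 7, 7, 37])]
[290.8 226. ] [221.  176.1] [array([0.5977, 0.2013, 0.2049]), np.float64(0.0294)]
[290.8 226. ] [260. 183.] [array([0.6086, 0.1024, 0.1293]), np.float64(0.0004)]
[272.8 244.1] [221.  176.1] [array([0.6226, 0.215 , 0.1568]), np.float64(0.0005)]
[272.8 244.1] [260. 183.] [array([0.6369, 0.114 , 0.0727]), np.float64(0.0336)]
[[0.543, -0.198, 0.014], [0.545, -0.374, 0.014], [0.406, -0.374, 0.014], [0.41, -0.195, 0.014]] [ 0.47327621 -0.26910882  0.014     ]
```

View pics/c1.png

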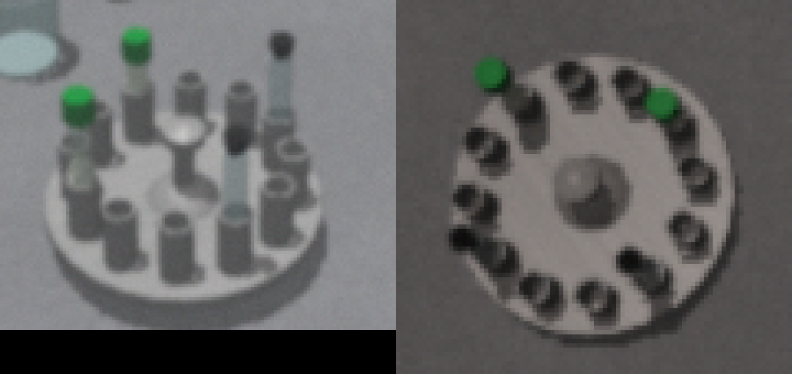

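Crop: the short tube's cap is at side (291,226) and top (260,183), and the tall tube's cap at (273,244)/(221,176). They triangulate to heights 0.129 and 0.157, 113 mm apart, which agrees with the text. The tool can only yaw, so I'll tilt the tube about the closed pads by swinging the cap radially while its tip is still just inside the well. Next I locate the knob (axis).

```bash
cat >> h.py <<'E'
from scipy.spatial.transform import Rotation as Ro
def st():
    from station import manip, viewer, ticket
    s=manip.sense(); return s,np.array(s["tcp_pos"]),Ro.from_quat(s["tool_rot"])
def delta(target,yawdeg=None):
    s,p,R=st(); d=R.inv().apply(np.array(target)-p); M=R.as_matrix()
    print("t",s["t"],"d_tool",d.round(4),"yaw y-axis",np.degrees(np.arctan2(M[1,1],M[0,1])).round(1))
E
python3 - <<'E'
from h import *
a,b=load("side0.npz"),load("top0.npz")
k,e=tri(a,(305.5,253.8),b,(244.5,203.2)); print("knob",k,e)
c=np.array([.6086,.1024]); 
# centre from the two caps
t=np.array([.6226,.215]); m=(c+t)/2; d=(t-c)/2; print("from caps",m+np.array([-d[1],d[0]]))
for o in(k[:2],m+np.array([-d[1],d[0]])): print(np.linalg.norm(c-o),np.degrees(np.arctan2(*(c-o)[::-1])))
delta([.6086,.1024,.235])
E
```

```text
knob [0.5563288  0.15458952 0.08988891] 0.007994750161987937
from caps [0.5593 0.1657]
0.0738649021163615 -44.955197631720004
0.08023328486357767 -52.08743713729451
t 0.1 d_tool [-0.5692 -0.3855  0.018 ] yaw y-axis 76.8
```

Careful with the scale: turns go in shares of 180 degrees. That gives: 0.64 rad / 3.1416 = 0.2037.

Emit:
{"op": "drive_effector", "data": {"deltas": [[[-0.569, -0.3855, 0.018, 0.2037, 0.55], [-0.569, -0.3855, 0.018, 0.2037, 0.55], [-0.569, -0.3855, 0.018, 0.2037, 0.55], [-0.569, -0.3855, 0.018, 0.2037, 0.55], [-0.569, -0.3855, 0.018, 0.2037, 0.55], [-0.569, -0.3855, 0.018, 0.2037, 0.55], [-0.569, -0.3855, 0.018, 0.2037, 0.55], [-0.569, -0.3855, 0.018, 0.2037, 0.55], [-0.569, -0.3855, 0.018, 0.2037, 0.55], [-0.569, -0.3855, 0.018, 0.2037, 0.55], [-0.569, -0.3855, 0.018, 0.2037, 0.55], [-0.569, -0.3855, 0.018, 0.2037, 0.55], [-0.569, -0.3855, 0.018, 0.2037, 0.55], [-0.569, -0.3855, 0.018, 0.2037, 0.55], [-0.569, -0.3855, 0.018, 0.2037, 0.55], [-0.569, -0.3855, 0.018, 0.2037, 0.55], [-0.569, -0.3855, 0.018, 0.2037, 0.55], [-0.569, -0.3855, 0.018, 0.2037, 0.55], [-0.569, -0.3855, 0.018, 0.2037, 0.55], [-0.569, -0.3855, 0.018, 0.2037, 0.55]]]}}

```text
refused: deltas[0]: the value is too long (schema: maxItems 5). Nothing was moved.
```

The call was refused and nothing moved: it wants a list of rows, each a list of 5 numbers. Same move again in that form.

Emit:
{"op": "drive_effector", "data": {"deltas": [[-0.569, -0.3855, 0.018, 0.2037, 0.55], [-0.569, -0.3855, 0.018, 0.2037, 0.55], [-0.569, -0.3855, 0.018, 0.2037, 0.55], [-0.569, -0.3855, 0.018, 0.2037, 0.55], [-0.569, -0.3855, 0.018, 0.2037, 0.55], [-0.569, -0.3855, 0.018, 0.2037, 0.55], [-0.569, -0.3855, 0.018, 0.2037, 0.55], [-0.569, -0.3855, 0.018, 0.2037, 0.55], [-0.569, -0.3855, 0.018, 0.2037, 0.55], [-0.569, -0.3855, 0.018, 0.2037, 0.55], [-0.569, -0.3855, 0.018, 0.2037, 0.55], [-0.569, -0.3855, 0.018, 0.2037, 0.55], [-0.569, -0.3855, 0.018, 0.2037, 0.55], [-0.569, -0.3855, 0.018, 0.2037, 0.55], [-0.569, -0.3855, 0.018, 0.2037, 0.55], [-0.569, -0.3855, 0.018, 0.2037, 0.55], [-0.569, -0.3855, 0.018, 0.2037, 0.55], [-0.569, -0.3855, 0.018, 0.2037, 0.55], [-0.569, -0.3855, 0.018, 0.2037, 0.55], [-0.569, -0.3855, 0.018, 0.2037, 0.55]]}}

```text
t: 2.1
tcp_pos: [0.6082, 0.1039, 0.2356]
tool_rot: [0.421, 0.907, 0.0, 0.0]
force: [-1.4, -0.1, -0.8]
finger_gap: 0.552
gripper_force: 0.0
```

```bash
python3 - <<'E'
from h import *; from station import manip, viewer, ticket; import cv2
b=load("top0.npz");print("disc",plane(b,245.5,204.5,.035))
delta([.6086,.1024,.119])
s,p,R=st(); w=viewer.snapshot("wrist"); cv2.imwrite("pics/w1.png",w["pixels"][:,:,::-1])
H=w["hand_eye"]; f=200/np.tan(np.radians(w["fov_y"])/2)
q=w["pixels"].astype(int);m=(q[...,1]>q[...,0]+40)&(q[...,1]>q[...,2]+25)
n,l,stt,ce=cv2.connectedComponentsWithStats(m.astype(np.uint8))
for i in range(1,n):
    if stt[i,4]<30: continue
    z=np.median(w["range_z"][l==i]); c=np.r_[(ce[i]-[w["cx"],w["cy"]])/f*z,z,1]
    print(ce[i],stt[i],R.apply((H@c)[:3])+p, z)
E
```

```text
disc [0.55638404 0.16116561 0.035     ]
t 2.1 d_tool [-0.0014 -0.0006  0.1166] yaw y-axis 40.2
[461.27471698 105.09962264] [ 435   86   48   41 1325] [0.62110561 0.21422889 0.15884943] 0.18869658
[321.61642157 210.47671569] [307 193  30  35 816] [0.60781944 0.10479753 0.13116729] 0.23879422
```

View pics/w1.png

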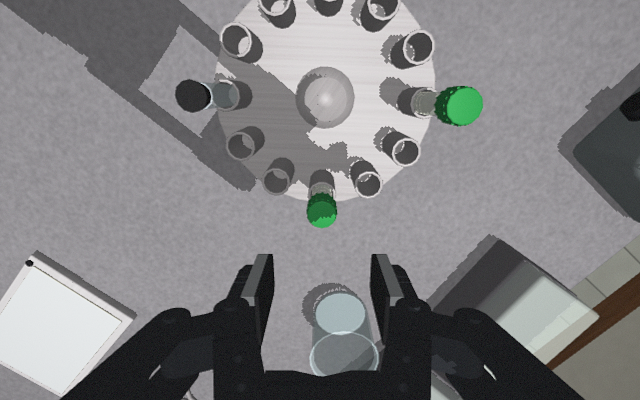

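The wrist view agrees: short cap at (321,210), world (0.608,0.104,0.131). The knob at (325,98) lies straight along tool +x, so -x is radially outward. Descend and grip.

Emit:
{"op": "drive_effector", "data": {"deltas": [[0, 0, 0.04, 0, 0.55], [0, 0, 0.075, 0, 0.55], [0, 0, 0.1, 0, 0.55], [0, 0, 0.1135, 0, 0.55], [0, 0, 0.1135, 0, 0.55], [0, 0, 0.1135, 0, 0], [0, 0, 0.1135, 0, 0], [0, 0, 0.1135, 0, 0], [0, 0, 0.1135, 0, 0], [0, 0, 0.1135, 0, 0], [0, 0, 0.1135, 0, 0], [0, 0, 0.1135, 0, 0]], "force": 30}}

```text
t: 3.35
tcp_pos: [0.6098, 0.1029, 0.1234]
tool_rot: [0.422, 0.907, 0.001, 0.001]
force: [0.7, 0.7, 6.3]
finger_gap: 0.25
gripper_force: 29.7
```

Emit:
{"op": "drive_effector", "data": {"deltas": [[0, 0, -0.015, 0, 0], [0, 0, -0.03, 0, 0], [0, 0, -0.04, 0, 0], [0, 0, -0.04, 0, 0], [-0.008, 0, -0.04, 0, 0], [-0.015, 0, -0.04, 0, 0], [-0.022, 0, -0.039, 0, 0], [-0.029, 0, -0.037, 0, 0], [-0.036, 0, -0.034, 0, 0], [-0.042, 0, -0.032, 0, 0], [-0.048, 0, -0.029, 0, 0], [-0.048, 0, -0.029, 0, 0]]}}

```text
t: 4.55
tcp_pos: [0.6402, 0.0653, 0.1501]
tool_rot: [0.422, 0.907, -0.0, 0.0]
force: [-1.1, 0.8, 3.1]
finger_gap: 0.245
gripper_force: 31.5
```

```bash
python3 - <<'E'
from station import manip, viewer, ticket
import cv2,numpy as np
s=viewer.snapshot("side")["pixels"][200:320,230:380]; w=viewer.snapshot("wrist")["pixels"]
A=cv2.resize(s,None,fx=3,fy=3,interpolation=3);B=cv2.resize(w[130:330,220:430],None,fx=1.65,fy=1.8)
cv2.imwrite("pics/c2.png",np.hstack([A,B])[:,:,::-1])
E
```

```text
(no output)
```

View pics/c2.png

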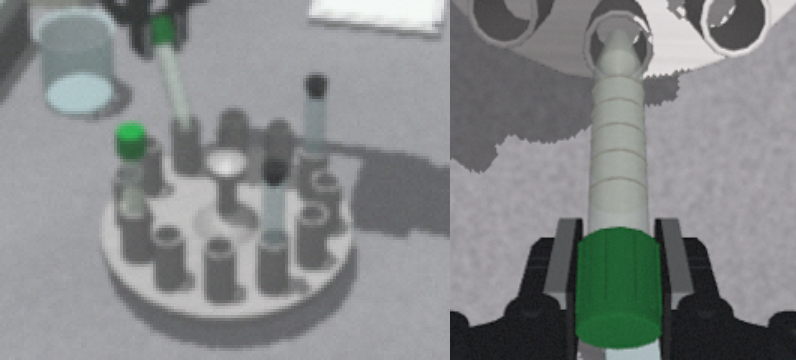

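The tube is tilting as planned: its tip is still in its well, cap between the pads. Now on to about 48°.

Emit:
{"op": "drive_effector", "data": {"deltas": [[-0.006, 0, 0.003, 0, 0], [-0.012, 0, 0.007, 0, 0], [-0.017, 0, 0.01, 0, 0], [-0.022, 0, 0.013, 0, 0], [-0.022, 0, 0.013, 0, 0], [-0.028, 0, 0, 0, 0], [-0.033, 0, -0.02, 0, 0], [-0.033, 0, -0.05, 0, 0], [-0.033, 0, -0.08, 0, 0], [-0.033, 0, -0.1, 0, 0], [-0.033, 0, -0.1, 0, 0], [-0.033, 0, -0.1, 0, 0]]}}

```text
t: 5.85
tcp_pos: [0.6611, 0.0405, 0.2506]
tool_rot: [0.422, 0.907, -0.0, 0.001]
force: [0.5, 0.2, -0.7]
finger_gap: 0.251
gripper_force: 30.8
```

```bash
python3 - <<'E'
from station import manip, viewer, ticket
from h import *
import cv2
s,p,R=st();w=viewer.snapshot("wrist");sd=viewer.snapshot("side"); np.savez("side1.npz",**sd)
A=cv2.resize(sd["pixels"][170:290,230:380],None,fx=3,fy=3,interpolation=3);B=w["pixels"][0:360,150:490]
cv2.imwrite("pics/c3.png",np.hstack([A,B])[:,:,::-1])
np.savez("w3.npz",p=p,q=R.as_quat(),**w)
E
```

```text
(no output)
```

View pics/c3.png

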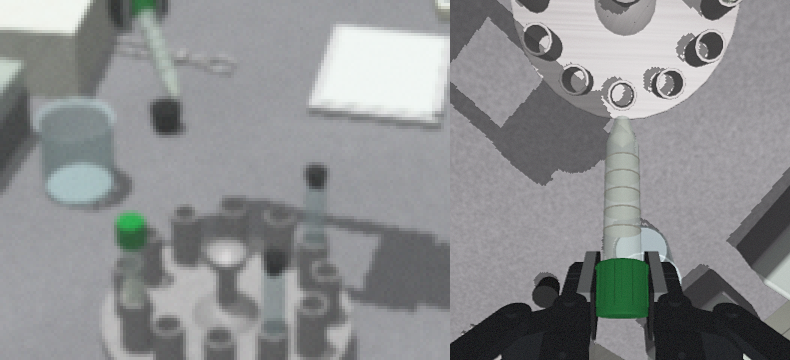

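Tube out of the well, gripped at the cap: tip at wrist pixel (321,118) and side (288,202). Now measuring the tilt.

```bash
python3 - <<'E'
from h import *
w=load("w3.npz"); R=Ro.from_quat(w["q"]); H=w["hand_eye"]
# express wrist cam as world cam
C=R.as_matrix()@H[:3,:3]; o=R.apply(H[:3,3])+w["p"]; w["R"]=C.T; w["t"]=-C.T@o
a=load("side1.npz"); tip,e=tri(a,(287.7,202.3),w,(321,119)); print("tri tip",tip,e)
z=np.median(w["range_z"][124:128,320:323]); c=np.array([(321-w["cx"])/w["f"],(126-w["cy"])/w["f"],1])*z; pt=C@c+o
print("depth near tip",pt,z)
cap=w["p"]+R.apply([0,0,.003])
for t in(tip,pt):
    v=cap-t; print(np.linalg.norm(v),np.degrees(np.arccos(v[2]/np.linalg.norm(v))), R.inv().apply(t-w["p"]).round(4))
mid=cap-(cap-tip)*38/87; panel=np.array([.476,-.285])
print("mid",mid); tgt=w["p"].copy(); tgt[:2]+=panel-mid[:2]; tgt[2]+=.095-tip[2]
print(tgt); delta(tgt)
E
```

```text
tri tip [0.61666101 0.09358188 0.19258563] 0.0004971204616357394
depth near tip [0.61810682 0.09156807 0.20361591] 0.1633274
0.08843508238131663 51.54985519376776 [0.0693 0.0002 0.0579]
0.07995612368612902 56.64522170642007 [0.0669 0.     0.0469]
mid [0.64169929 0.06367109 0.22355808]
[ 0.49541387 -0.30819318  0.15299189]
t 5.95 d_tool [-0.161  -0.3505  0.0965] yaw y-axis 40.1
```

Tilt 51.5° (tip–cap distance 88 mm against 87 expected). Panel centre (0.476,-0.285), its corners measuring 140 × 178 mm. Carry it over high, then lower.

Emit:
{"op": "drive_effector", "data": {"deltas": [[-0.008, -0.018, 0, 0, 0], [-0.02, -0.044, 0, 0, 0], [-0.035, -0.076, 0, 0, 0], [-0.05, -0.11, 0, 0, 0], [-0.065, -0.142, 0, 0, 0], [-0.08, -0.175, 0, 0, 0], [-0.095, -0.207, 0, 0, 0], [-0.11, -0.24, 0, 0, 0], [-0.125, -0.272, 0, 0, 0], [-0.14, -0.305, 0, 0, 0], [-0.15, -0.327, 0, 0, 0], [-0.157, -0.342, 0.01, 0, 0], [-0.161, -0.35, 0.03, 0, 0], [-0.161, -0.35, 0.05, 0, 0], [-0.161, -0.35, 0.07, 0, 0], [-0.161, -0.35, 0.085, 0, 0], [-0.161, -0.35, 0.093, 0, 0], [-0.161, -0.35, 0.096, 0, 0], [-0.161, -0.35, 0.096, 0, 0], [-0.161, -0.35, 0.096, 0, 0]]}}

```text
t: 7.95
tcp_pos: [0.4972, -0.3079, 0.1553]
tool_rot: [0.422, 0.907, -0.0, 0.001]
force: [-1.5, -0.5, -0.1]
finger_gap: 0.245
gripper_force: 30.8
```

```bash
python3 - <<'E'
from station import manip, viewer, ticket
from h import *
import cv2
s,p,R=st();w=viewer.snapshot("wrist");sd=viewer.snapshot("side");tp=viewer.snapshot("top")
np.savez("side4.npz",**sd);np.savez("w4.npz",p=p,q=R.as_quat(),**w);np.savez("top4.npz",**tp)
A=cv2.resize(sd["pixels"][110:230,310:430],None,fx=3,fy=3,interpolation=3);B=w["pixels"][0:360,120:520]
cv2.imwrite("pics/c4.png",np.hstack([A,B])[:,:,::-1])
E
```

```text
(no output)
```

View pics/c4.png

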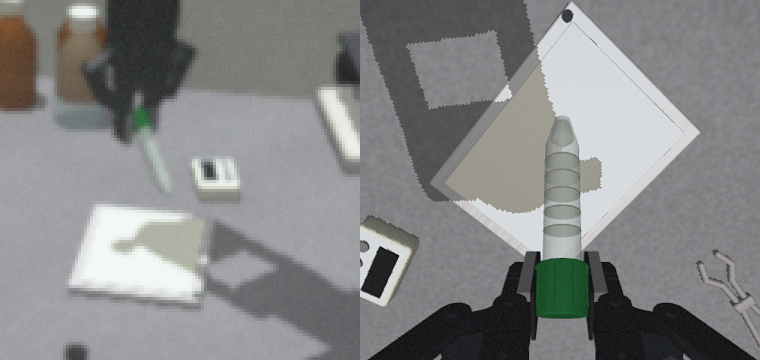

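```bash
python3 - <<'E'
from h import *
w=load("w4.npz"); R=Ro.from_quat(w["q"]); H=w["hand_eye"]
C=R.as_matrix()@H[:3,:3]; o=R.apply(H[:3,3])+w["p"]; w["R"]=C.T; w["t"]=-C.T@o
l,r,t=[plane(w,*u,.014) for u in((192,188),(458,131),(335,3))]; print("panel",(l+r)/2,np.linalg.norm(l-t),np.linalg.norm(r-t))
tip,e=tri(load("side4.npz"),(310+167/3,110+191/3),w,(322,118)); cap=w["p"]+[0,0,-.003]; v=cap-tip
print("tip",tip,e,"tilt",np.degrees(np.arccos(v[2]/np.linalg.norm(v))),np.linalg.norm(v),"mid",cap-v*38/87)
E
```

```text
panel [ 0.47737771 -0.28445361  0.014     ] 0.17890983592447365 0.1318791211236585
tip [ 0.45257657 -0.25378543  0.10257625] 0.0005807914988554132 tilt 54.630035159456966 0.0859589097695579 mid [ 0.47769958 -0.28423781  0.13060067]
```

```bash
python3 - <<'E'
from h import *
w=load("w4.npz"); R=Ro.from_quat(w["q"]); H=w["hand_eye"]
C=R.as_matrix()@H[:3,:3]; o=R.apply(H[:3,3])+w["p"]; w["R"]=C.T; w["t"]=-C.T@o
for th in(45,48,51,54,57):
    a=np.radians(th); X=R.apply([.087*np.sin(a),0,.003+.087*np.cos(a)])+w["p"]
    for s in(w,load("side4.npz")):
        c=s["R"]@X+s["t"]; print(th,(c[:2]/c[2]*s["f"]+[s["cx"],s["cy"]]).round(1),end=" ")
    print()
E
```

```text
45 [321.1 132.8] 45 [364.1 175.7] 
48 [321.1 127.6] 48 [364.8 175.3] 
51 [321.1 122.6] 51 [365.4 174.7] 
54 [321.  117.7] 54 [366.  174.1] 
57 [321. 113.] 57 [366.5 173.4]
```

Tilt is about 53 ± 2°, unchanged on the way. The middle is within 2 mm of the panel centre and the tip 89 mm above its face, all well inside limits. Handing in.

Emit:
{"op": "drive_effector", "data": {"deltas": [[0, 0, 0, 0, 0], [0, 0, 0, 0, 0], [0, 0, 0, 0, 0], [0, 0, 0, 0, 0]]}}

```text
t: 8.5
tcp_pos: [0.4969, -0.3076, 0.1549]
tool_rot: [0.422, 0.907, -0.0, 0.0]
force: [-0.2, 0.6, -0.3]
finger_gap: 0.25
gripper_force: 30.8
```

```bash
python3 -c "
from station import manip, viewer, ticket
print(ticket.sign_off())"
```

```text
the job is handed in; nothing more can be done
None
```

The job is handed in, though no verdict came back: the short tube is held still over the panel centre (middle within about 2 mm), cap up, tilted about 53° rather than 45° (30–60° allowed), its tip about 9 cm above the face.

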